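# Eject a rusk from its dispenser and hold it up in tongs

### The arm

A 6-joint arm with a two-finger parallel gripper is mounted at the origin on a cart in front of the work surface, level with it; the furniture and walls round the work are solid. World frame = base frame: x ahead of the robot, y to its left, z up, the work surface at z = 0. Lengths are in mm, angles in rad, forces in N, time in s.
With the tool pointing down it reaches from about 275 to 775 mm from the base axis. Payload 14.6 kg.
Tool frame: the origin (TCP) lies between the finger pads; the fingertips stand 25 mm ahead of it and the grasp point (between the pads) lies 6 mm ahead of it; z points along the fingers, y is the line along which they close (so a half turn about z gives the same grasp; the last joint's range is limited). The gripper opens to 85 mm and grips with 20 to 120 N. Pads are 22 mm wide; open, the fingers measure 114 mm over their backs; the gripper's body (76 mm by 85 mm) begins 54 mm behind the grasp point. The pads swing forward as they close: fully open they stand 13 mm farther back than shut.
Start: joints at [-1.395, 0.263, -0.048, 1.259, 0, 1.415], TCP at [170.514, -496.541, 256.278] pointing down, gripper open.
Joint ranges: [-2.65, 2.65], [-0.89, 1.7], [-1.18, 1.37], [-2.13, 2.11], [-1.35, 1.29], [-3.14, 3.14]. Speed limits (rad/s): [1.89, 1.89, 2.57, 2.79, 3.14, 3.14].

### API

Orientations are given as a rotation vector (axis times angle).
In Python, from bench import ctrl gives the robot as it stands.
- The arm moves only by the tool servo_tool, never from a script. Its argument "targets" is a list of rows, each an object of numbers: "wx", "wy", "wz": the turn, a rotation vector about the tool's x, y, z scaled (see below); "dx", "dy", "dz": the shift along the tool's x, y, z scaled (see below); "claw": the closure, from 0 (fully open) to 1 (shut). A call has exactly 10 rows; each row shifts and turns the commanded pose from where the row before left it, along the tool's axes as they then stand; what a row does not reach is not made up. The controller multiplies each number of a shift by 3 cm and each number of a turn by 0.1 rad. A row lasts 1/12 s, in which the tool goes at most 41.7 mm and 7.16 degrees, less where a joint would pass 70% of its speed; a pose out of reach is approached as far as the arm can. A call with a number of a shift or a turn outside -1 to 1 is refused whole. A call with a gripper value outside its range is refused whole. The fingers move at their own pace and stop on an object; "squeeze" is the grip in N (left out, the last holds). Time passes only in rows, so rows that do not move let the fingers close, or fill a call up. It gives the time, the measured TCP pose, the force, the opening and the grip force at its end, in the units of the state.
- ctrl.observe(): the state, without advancing time (a new reading comes with each control period).
- ctrl.capture(name): name is "side" or "top"; returns a dict with "img" (420x560x3 uint8, red, green, blue), "fx", "fy", "cx", "cy" (pixels), "R" (3x3) and "t" (3): a world point X has camera coordinates R X + t. Camera axes: x right, y down, z forward; pixel columns grow to the right and rows downward; lengths in mm; the calibration is good to about 2 mm. A picture is of the moment at which its call begins. There is no depth.
- ctrl.job_done(): hands the job in; it is judged then, once.
The state is a dict: "time": time; "joint_positions": joint angles; "dq": joint speeds; "tau": joint torques, N m; "tool_pos": TCP position; "ee_rot": TCP orientation; "contact_force": force on the tool from outside, world axes, zero at the start; "torque": the same for the moment, N m; "finger_gap": finger opening in mm; "gripper_force": force on a finger pad.
Only numpy, scipy, OpenCV 4.12 (cv2) and the standard library are available. Lean on these libraries where they do the work, as an engineer would, in place of code of your own. Each camera call takes 0.05 s, during which the arm holds its last target. There are 200 camera calls.

### The job

Push the dispenser's spring slide all the way in so that the rusk comes out onto the open ledge, and let the slide come back. Then take up the kitchen tongs, close them on the rusk, lift it level at least ten centimetres clear of the worktop and finish holding it there in the tongs, keeping still. Touch the rusk with nothing but the slide and the tongs, and do not knock the mug or the two jars.

Things in the scene. Friction and masses are not known exactly. Their poses are not given: they have to be found in the camera images.
- dispenser: Low aluminium rusk dispenser (mm), fixed to the worktop. Origin on the worktop under the chute's mouth; the rusk comes out along its own -y, z up. Chute at y 0 to +74: side walls 44 apart inside, 56 outside, clear lid with its top at z 55. Open ledge at y 0 to -86: 56 wide, top at z 6, no side walls, end lip (y -81 to -86) up to z 10.
- ejector (a joint): Travel of the dispenser's spring slide in m: 0 = out at rest, 0.078 = fully in. The spring pushes back with 2 N at rest, 5.1 N fully in, and brings the slide home when released. Fully in, its inner plate stands 14 mm outside the mouth, so the rusk's rear end is then at dispenser y = -14 mm.
- push_face (a point): Centre of the outer face of the slide's upright white push plate (44 wide, 8 thick, from 8 to 56 above the worktop), which sticks out behind the dispenser on a 10 mm rod. At rest at dispenser y = +164, z = 34; pushed along the dispenser's -y axis it moves 78.
- rusk: Hard-baked rusk, a rounded brown block 38 wide (x) x 50 long (y) x 36 high (z) of about 50 g. Origin at the centre of its underside. It starts in the chute in front of the slide's inner plate, its long side along the chute, standing on the floor at z = 6.
- rusk_center (a point): Centre of the rusk, 18 above its origin.
- tongs: Sprung steel tongs lying flat, 255 mm long, 130 g. Origin at their underside, midway between the two grip plates, close to the centre of mass; x to the tips, z up; pivot at x -110. Each arm: flat upright knurled grip plate, x -25 to 25, z 0 to 34; tip pad, x 66 to 111, z 0 to 22. At rest 61 over the grip plates, tip pads 76 apart inside. To be gripped from above across the grip plates.
- tongs_left (a joint): Closing angle of each arm of the tongs in rad (both move alike): 0 = open at rest, 0.095 = closed on the 38 mm rusk (40 mm over the grip plates), 0.16 = shut stop. Tips move 1.8 times as far as grip plates: 50 mm over the grip plates leaves 56 mm between the tip pads. The spring presses 8 N out at each grip plate at rest, 16 N when closed on the rusk.
- tongs_tip (a point): Point midway between the two tip pads, at tongs x = 88.5, z = 11.
- mug: Striped mug, 84 across, 95 high, bystander. Origin at the centre of its underside.
- sugar_jar: Sugar jar with a yellow lid, 63 across, 110 high, bystander. Origin at the centre of its underside.
- spice_jar: Spice jar with a red cap, 45 across, 106 high, bystander. Origin at the centre of its underside.

How it is judged (in metres and radians):
On the way, in this order (a step that is already met when the one before it is completed fails the run):
1. the slide is pushed fully in and the rusk is wholly out of the mouth, on the ledge (value of joint ejector above 0.07 m and y of rusk in the frame of dispenser below -0.029 m and height (world z) of rusk below 0.015 m), for 0.1 s.
2. the slide has come back and the gripper holds the tongs, off the worktop (value of joint ejector below 0.01 m and contact force between the fingers and tongs above 1 N and height (world z) of tongs above 0.005 m and height (world z) of rusk below 0.015 m), for 0.1 s.
3. the tongs hold the rusk clear of the ledge (height (world z) of rusk above 0.03 m and contact force between rusk and tongs above 1 N and contact force between rusk and dispenser below 0.05 N), for 0.2 s.
At the end, for the whole second after the job is handed in: The rusk is held between the tongs' tip pads (centre within 40 mm of the point between them), underside at least 95 mm above the worktop, within 0.35 rad of level and still; the gripper holds the tongs, neither arm nor dispenser touches the rusk, and the slide is back out (height (world z) of rusk above 0.095 m and distance between rusk_center and tongs_tip below 0.04 m and value of joint tongs_left between 0.07 and 0.125 rad and contact force between each of rusk, the fingers and tongs above 1 N and contact force between rusk and the arm below 0.1 N and contact force between rusk and dispenser below 0.05 N and angle between rusk's own z axis and vertical below 0.35 rad and linear speed of rusk below 0.03 m/s and value of joint ejector below 0.01 m); the arm keeps its last pose, push and grip.
It fails at once if the gripper or arm touches the rusk (contact force between rusk and the arm above 0.5 N).
It fails at once if the mug is knocked (moved more than 30 mm) (distance of mug from where it was at the start of the episode above 0.03 m).
It fails at once if the sugar jar is knocked (moved more than 30 mm) (distance of sugar_jar from where it was at the start of the episode above 0.03 m).
It fails at once if the spice jar is knocked (moved more than 30 mm) (distance of spice_jar from where it was at the start of the episode above 0.03 m).
It also fails if it takes over 64 s, if anything falls off the work surface, if the arm or the gripper's body presses on something with over 40 N, if the wrist force passes 120 N, or if a joint passes its speed limit or range.

## Working session

There is one attempt and no reset: what is moved stays moved. The work goes in short steps, Python scripts to look and compute and a tool call to move; the robot and the scene stay as the last step left them, time stands still between calls to the robot, and variables do not carry over. Pictures are saved under pics/ and viewed, at most 10 in all, crops included, and the job is handed in when it is done.

Besides the shell and the picture viewer there is one more tool, called after "Emit:" as name(argument=value, ...) on one line, values as JSON. servo_tool: Moves the arm, as the interface text tells. Its arguments: {"type":"object","properties":{"targets":{"type":"array","items":{"type":"object","properties":{"wx":{"type":"number","minimum":-1,"maximum":1},"wy":{"type":"number","minimum":-1,"maximum":1},"wz":{"type":"number","minimum":-1,"maximum":1},"dx":{"type":"number","minimum":-1,"maximum":1},"dy":{"type":"number","minimum":-1,"maximum":1},"dz":{"type":"number","minimum":-1,"maximum":1},"claw":{"type":"number"}}}},"squeeze":{"type":"number"}},"required":["targets"]}

```bash
mkdir -p pics; ls; python3 - <<'E'
from bench import ctrl
import cv2,pickle
d={}
for n in("side","top"):
    c=ctrl.capture(n);d[n]=c
    cv2.imwrite(f"pics/{n}0.png",c["img"][:,:,::-1])
    print(n,c["fx"],c["fy"],c["cx"],c["cy"],c["R"],c["t"])
pickle.dump(d,open("cam0.pkl","wb"))
print(ctrl.observe())
E
```

```text
pics
side 480.9576792358787 480.9576792358787 275.1928526322574 213.0816310769863 [[-0.9262037  -0.37696663  0.00654782]
 [-0.19164161  0.45576352 -0.86922558]
 [ 0.32468478 -0.80633478 -0.49437235]] [532.53916213 158.76882035 965.37750682]
top 468.6174087322498 468.6174087322498 280.7864046460746 215.68216265611107 [[ 2.87622877e-02 -9.99586279e-01  2.59330507e-05]
 [-9.95995052e-01 -2.86611502e-02 -8.46899939e-02]
 [ 8.46556992e-02  2.41004878e-03 -9.96407349e-01]] [ -33.03358004  563.22967374 1284.91158977]
{'time': 0.1, 'joint_positions': array([-1.39528380e+00,  2.63486566e-01, -4.88496477e-02,  1.25938544e+00,
        3.37256256e-05,  1.41549838e+00]), 'dq': array([ 0.00165523, -0.00073425,  0.0022622 , -0.00015586, -0.00151888,
       -0.00074095]), 'tau': array([ 3.46576155e-03, -6.38574243e+01,  3.85066116e+01,  9.90815082e-03,
       -1.39570993e-04,  8.19369149e-06]), 'tool_pos': array([ 170.49331552, -496.32825774,  255.87596335]), 'ee_rot': array([-3.09780232e+00, -5.17117242e-01, -3.82714985e-05]), 'contact_force': array([-0.97687861,  0.00438912, -0.80830081]), 'torque': array([0.01528072, 0.00726099, 0.00722861]), 'gripper_force': 0.0, 'finger_gap': 84.93493451315962}
```

View pics/top0.png

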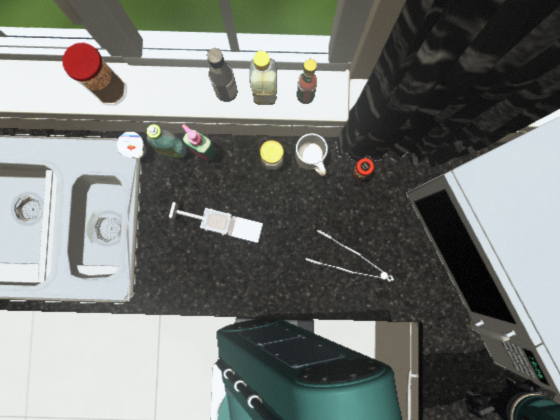

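View pics/side0.png

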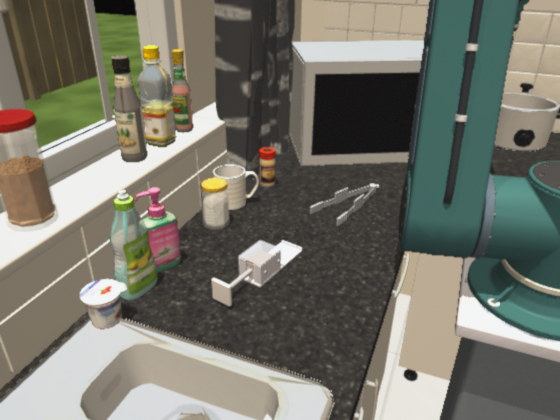

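The top view shows the push plate at about (173,210), the dispenser at (218,221), the ledge end at (262,232), the tongs' pivot at (388,277), and their tips at (320,232) and (307,261). The mug, sugar jar and spice jar stand beyond, at rows 150–170.

```bash
cat > h.py <<'E'
import numpy as np,cv2
def ray(c,u,v,z):
    R,t=np.array(c["R"]),np.array(c["t"]); o=-R.T@t
    d=R.T@np.array([(u-c["cx"])/c["fx"],(v-c["cy"])/c["fy"],1.])
    return o+d*(z-o[2])/d[2]
def proj(c,X):
    p=np.array(c["R"])@np.array(X,float)+np.array(c["t"]);return np.array([c["fx"]*p[0]/p[2]+c["cx"],c["fy"]*p[1]/p[2]+c["cy"]])
E
python3 - <<'E'
import pickle,cv2,numpy as np
from h import *
d=pickle.load(open("cam0.pkl","rb"));c=d["top"]
cv2.imwrite("pics/crop1.png",cv2.resize(c["img"][195:295,160:400,::-1],None,fx=3.3,fy=3.3,interpolation=cv2.INTER_CUBIC))
s=d["side"]
cv2.imwrite("pics/crop2.png",cv2.resize(s["img"][170:310,200:390,::-1],None,fx=4,fy=4,interpolation=cv2.INTER_CUBIC))
E
```

```text
(no output)
```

View pics/crop1.png

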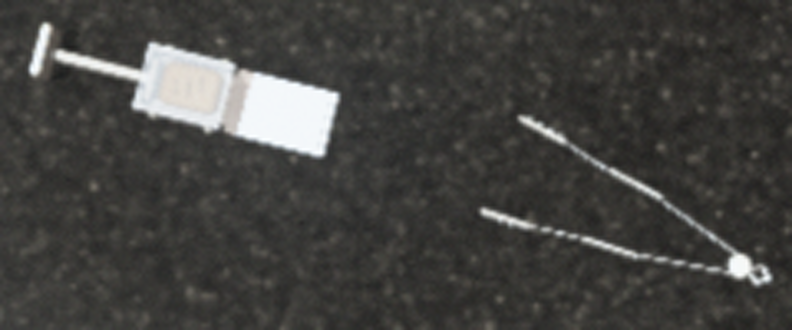

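View pics/crop2.png

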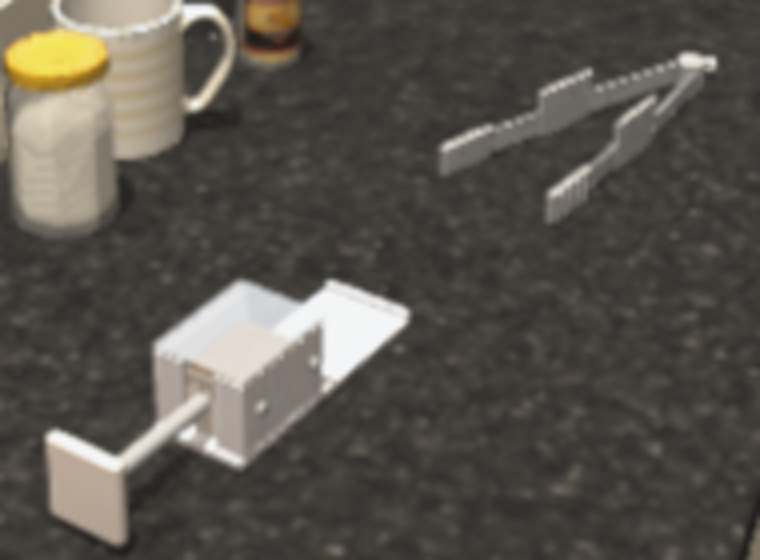

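Crop 1: ledge end corners at crop (340,92) and (323,156), push plate at (41,50), tongs tips at (520,118) and (483,211), tongs pivot at (740,266). Crop 2 shows the same from the side: plate face centre about (87,487), pivot about (697,62).

```bash
python3 - <<'E'
import pickle,cv2,numpy as np
from h import *
np.set_printoptions(precision=1,suppress=True)
d=pickle.load(open("cam0.pkl","rb"));c=d["top"];s=d["side"]
g=cv2.cvtColor(c["img"],cv2.COLOR_RGB2GRAY)
def blob(x0,y0,x1,y1,th):
    m=(g[y0:y1,x0:x1]>th).astype(np.uint8)
    n,l,st,ce=cv2.connectedComponentsWithStats(m,connectivity=8)
    return [(st[i],ce[i]+[x0,y0],cv2.minAreaRect(np.argwhere(l==i)[:,::-1].astype(np.float32)+[x0,y0])) for i in range(1,n) if st[i][4]>3]
print("ledge",[(b[1],b[2]) for b in blob(233,212,268,246,225)])
print("plate",[(b[1],b[2]) for b in blob(166,198,178,222,130)])
T=lambda x,y,z:ray(c,x/3.3+160-.35,y/3.3+195-.35,z)
S=lambda x,y,z:ray(s,x/4+200-.375,y/4+170-.375,z)
E1,E2=T(340,92,10),T(323,156,10); print("ledge end",E1,E2, np.linalg.norm(E1-E2))
print("ledge end side", S(331,283,10),S(408,317,10))
P1,P2=T(46,24,56),T(36,75,56);print("plate top ends",P1,P2,np.linalg.norm(P1-P2))
print("plate top side",S(50,433,56),S(126,470,56))
L=[T(*p,55) for p in((150,42),(237,64),(214,131),(134,108))];print("lid",L)
print("tips T",T(520,118,22),T(483,211,22)," pivot",T(740,266,15))
print("grip T",T(608,168,34),T(660,197,34),T(583,240,34),T(640,256,34))
print("tips S",S(440,150,22),S(547,190,22),"bottom",S(442,174,0),S(550,221,0))
print("grip S", S(541,93,34),S(592,70,34),S(620,125,34),S(655,98,34),"pivot",S(697,62,25))
hsv=cv2.cvtColor(c["img"],cv2.COLOR_RGB2HSV)
print("yellow",T(0,0,0)*0, ray(c,271.5,154,110),"red",ray(c,364,168,106),"mug",ray(c,311,152,95))
E
```

```text
Traceback (most recent call last):
cv2.error: OpenCV(4.12.0) /io/opencv/modules/imgproc/src/convhull.cpp:143: error: (-215:Assertion failed) total >= 0 && (depth == CV_32F || depth == CV_32S) in function 'convexHull'
```

```bash
python3 - <<'E'
import pickle,cv2,numpy as np
from h import *
np.set_printoptions(precision=1,suppress=True)
d=pickle.load(open("cam0.pkl","rb"));c=d["top"];s=d["side"]
g=cv2.cvtColor(c["img"],cv2.COLOR_RGB2GRAY)
def blob(x0,y0,x1,y1,th):
    m=(g[y0:y1,x0:x1]>th).astype(np.uint8)
    n,l,st,ce=cv2.connectedComponentsWithStats(m,connectivity=8)
    return [(st[i],ce[i]+[x0,y0],cv2.minAreaRect((np.argwhere(l==i)[:,::-1]+[x0,y0]).astype(np.float32))) for i in range(1,n) if st[i][4]>3]
print("ledge",[(b[1],b[2]) for b in blob(233,212,268,246,225)])
print("plate",[(b[1],b[2]) for b in blob(166,198,178,222,130)])
T=lambda x,y,z:ray(c,x/3.3+160-.35,y/3.3+195-.35,z)
S=lambda x,y,z:ray(s,x/4+200-.375,y/4+170-.375,z)
E1,E2=T(340,92,10),T(323,156,10); print("ledge end",E1,E2, np.linalg.norm(E1-E2))
print("ledge end side", S(331,283,10),S(408,317,10))
P1,P2=T(46,24,56),T(36,75,56);print("plate top ends",P1,P2,np.linalg.norm(P1-P2))
print("plate top side",S(50,433,56),S(126,470,56))
L=[T(*p,55) for p in((150,42),(237,64),(214,131),(134,108))];print("lid",L)
print("tips T",T(520,118,22),T(483,211,22)," pivot",T(740,266,15))
print("grip T",T(608,168,34),T(660,197,34),T(583,240,34),T(640,256,34))
print("tips S",S(440,150,22),S(547,190,22),"bottom",S(442,174,0),S(550,221,0))
print("grip S", S(541,93,34),S(592,70,34),S(620,125,34),S(655,98,34),"pivot",S(697,62,25))
print("yellow",ray(c,271.5,154,110),"red",ray(c,364,168,106),"mug",ray(c,311,152,95))
E
```

```text
ledge [(array([246.6, 229.1]), ((246.23532104492188, 229.058837890625), (26.678916931152344, 18.91777801513672), 14.03624439239502))]
plate [(array([171.8, 209.6]), ((171.7353057861328, 209.558837890625), (3.6380343437194824, 15.764815330505371), 14.03624439239502)), (array([176.6, 211.2]), ((176.5, 211.0), (2.0, 1.0), 90.0))]
ledge end [544.3  33.7  10. ] [489.3  46.4  10. ] 56.451301834656924
ledge end side [542.3  36.6  10. ] [489.8  52.5  10. ]
plate top ends [590.5 276.8  56. ] [548. 283.  56.] 42.99195361137278
plate top side [591.7 275.5  56. ] [546.1 286.6  56. ]
lid [array([578.1, 190.3,  55. ]), array([561.9, 117.7,  55. ]), array([506. , 134.5,  55. ]), array([523.1, 201.2,  55. ])]
tips T [ 525.8 -119.6   22. ] [446.7 -90.2  22. ]  pivot [ 406.7 -308.3   15. ]
grip T [ 485.5 -193.1   34. ] [ 462.6 -236.9   34. ] [ 425.1 -173.3   34. ] [ 413.2 -220.9   34. ]
tips S [ 528.5 -117.3   22. ] [451.9 -94.7  22. ] bottom [ 529.  -125.7    0. ] [448.7 -95.7   0. ]
grip S [ 485.6 -195.9   34. ] [ 463.3 -242.    34. ] [ 426.7 -172.4   34. ] [ 414.7 -218.    34. ] pivot [ 403.5 -300.1   25. ]
yellow [719.2  12.2 110. ] red [ 689.6 -233.   106. ] mug [730.9 -92.8  95. ]
```

Emit:
servo_tool(targets=[{"wz": -1,"claw": 1},{"wz": -1,"claw": 1},{"wz": -1,"claw": 1},{"wz": -1,"claw": 1},{"wz": -1,"claw": 1},{"wz": -1,"claw": 1},{"wz": -1,"claw": 1},{"wz": -1,"claw": 1},{"wz": -1,"claw": 1},{"wz": -1,"claw": 1}], squeeze=30)

```text
invalid input
```

```bash
cat >> h.py <<'E'
from scipy.spatial.transform import Rotation as Ro
def go(x,y,z,th=None):
    "shift in tool axes (units of 3 cm) and turn (units 0.1) from the measured pose"
    from bench import ctrl
    o=ctrl.observe(); R=Ro.from_rotvec(o["ee_rot"]).as_matrix()
    a=np.arctan2(R[1,0],R[0,0])
    print("pos",np.round(o["tool_pos"],1),"th",round(a,3),"t",round(o["time"],2),"F",np.round(o["contact_force"],1),"gap",round(o["finger_gap"],1),"gf",round(o["gripper_force"],1),"tilt",np.round(R[:2,2],3))
    print("shift units",np.round(R.T@(np.array([x,y,z])-o["tool_pos"])/30,2),"wz",None if th is None else round(-(th-a)/.1,2))
E
python3 -c "
from h import *
import pickle
d=pickle.load(open('cam0.pkl','rb'));s=d['side']
print(ray(s,140,290,0),ray(s,160,262,0),ray(s,105,320,0))
go(579,325,256,1.354)"
```

```text
[744.14000332 302.48742438   0.        ] [761.98309986 205.68280673   0.        ] [750.97965727 399.92969471   0.        ]
pos [ 170.5 -496.3  255.9] th 0.331 t 0.1 F [-1.   0.  -0.8] gap 84.9 gf 0.0 tilt [-0.     0.001]
shift units [ 2.177e+01 -2.147e+01  2.000e-02] wz -10.23
```

Emit:
servo_tool(targets=[{"dx": 0,"dy": 0,"dz": 0,"wx": 0,"wy": 0,"wz": -1,"claw": 1},{"dx": 0,"dy": 0,"dz": 0,"wx": 0,"wy": 0,"wz": -1,"claw": 1},{"dx": 0,"dy": 0,"dz": 0,"wx": 0,"wy": 0,"wz": -1,"claw": 1},{"dx": 0,"dy": 0,"dz": 0,"wx": 0,"wy": 0,"wz": -1,"claw": 1},{"dx": 0,"dy": 0,"dz": 0,"wx": 0,"wy": 0,"wz": -1,"claw": 1},{"dx": 0,"dy": 0,"dz": 0,"wx": 0,"wy": 0,"wz": -1,"claw": 1},{"dx": 0,"dy": 0,"dz": 0,"wx": 0,"wy": 0,"wz": -1,"claw": 1},{"dx": 0,"dy": 0,"dz": 0,"wx": 0,"wy": 0,"wz": -1,"claw": 1},{"dx": 0,"dy": 0,"dz": 0,"wx": 0,"wy": 0,"wz": -1,"claw": 1},{"dx": 0,"dy": 0,"dz": 0,"wx": 0,"wy": 0,"wz": -1,"claw": 1}], squeeze=30)

```text
time: 0.93
tool_pos: [170.5, -496.4, 256.0]
ee_rot: [-2.466, -1.945, -0.001]
contact_force: [0.1, 0.4, -0.3]
finger_gap: -0.2
gripper_force: 0.0
```

```bash
python3 -c "
from h import *
go(579,325,256,1.354)"
```

```text
pos [ 170.5 -496.4  256. ] th 1.336 t 0.93 F [ 0.1  0.4 -0.3] gap -0.2 gf 0.0 tilt [-0.     0.001]
shift units [2.98e+01 6.86e+00 2.00e-02] wz -0.18
```

Emit:
servo_tool(targets=[{"dx": 0.9,"dy": 0.2,"dz": 0,"wx": 0,"wy": 0,"wz": -0.18,"claw": 1},{"dx": 1,"dy": 0.23,"dz": 0,"wx": 0,"wy": 0,"wz": 0,"claw": 1},{"dx": 1,"dy": 0.23,"dz": 0,"wx": 0,"wy": 0,"wz": 0,"claw": 1},{"dx": 1,"dy": 0.23,"dz": 0,"wx": 0,"wy": 0,"wz": 0,"claw": 1},{"dx": 1,"dy": 0.23,"dz": 0,"wx": 0,"wy": 0,"wz": 0,"claw": 1},{"dx": 1,"dy": 0.23,"dz": 0,"wx": 0,"wy": 0,"wz": 0,"claw": 1},{"dx": 1,"dy": 0.23,"dz": 0,"wx": 0,"wy": 0,"wz": 0,"claw": 1},{"dx": 1,"dy": 0.23,"dz": 0,"wx": 0,"wy": 0,"wz": 0,"claw": 1},{"dx": 1,"dy": 0.23,"dz": 0,"wx": 0,"wy": 0,"wz": 0,"claw": 1},{"dx": 1,"dy": 0.23,"dz": 0,"wx": 0,"wy": 0,"wz": 0,"claw": 1}])

```text
time: 1.77
tool_pos: [302.9, -220.5, 256.2]
ee_rot: [-2.454, -1.961, 0.0]
contact_force: [0.6, -0.4, -0.4]
finger_gap: 0.1
gripper_force: 0.0
```

Emit:
servo_tool(targets=[{"dx": 1,"dy": 0.23,"dz": 0,"wx": 0,"wy": 0,"wz": 0,"claw": 1},{"dx": 1,"dy": 0.23,"dz": 0,"wx": 0,"wy": 0,"wz": 0,"claw": 1},{"dx": 1,"dy": 0.23,"dz": 0,"wx": 0,"wy": 0,"wz": 0,"claw": 1},{"dx": 1,"dy": 0.23,"dz": 0,"wx": 0,"wy": 0,"wz": 0,"claw": 1},{"dx": 1,"dy": 0.23,"dz": 0,"wx": 0,"wy": 0,"wz": 0,"claw": 1},{"dx": 1,"dy": 0.23,"dz": 0,"wx": 0,"wy": 0,"wz": 0,"claw": 1},{"dx": 1,"dy": 0.23,"dz": 0,"wx": 0,"wy": 0,"wz": 0,"claw": 1},{"dx": 1,"dy": 0.23,"dz": 0,"wx": 0,"wy": 0,"wz": 0,"claw": 1},{"dx": 1,"dy": 0.23,"dz": 0,"wx": 0,"wy": 0,"wz": 0,"claw": 1},{"dx": 1,"dy": 0.23,"dz": 0,"wx": 0,"wy": 0,"wz": 0,"claw": 1}])

```text
time: 2.6
tool_pos: [436.4, 57.1, 256.1]
ee_rot: [-2.453, -1.962, 0.0]
contact_force: [1.5, -1.1, -0.1]
finger_gap: 0.3
gripper_force: 0.0
```

```bash
python3 -c "
from h import *
go(579,325,256,1.354)"
```

```text
pos [436.4  57.1 256.1] th 1.349 t 2.6 F [ 1.5 -1.1 -0.1] gap 0.3 gf 0.0 tilt [-0. -0.]
shift units [9.76 2.67 0.  ] wz -0.05
```

Emit:
servo_tool(targets=[{"dx": 1,"dy": 0.27,"dz": 0,"wx": 0,"wy": 0,"wz": -0.05,"claw": 1},{"dx": 1,"dy": 0.27,"dz": 0,"wx": 0,"wy": 0,"wz": 0,"claw": 1},{"dx": 1,"dy": 0.27,"dz": 0,"wx": 0,"wy": 0,"wz": 0,"claw": 1},{"dx": 1,"dy": 0.27,"dz": 0,"wx": 0,"wy": 0,"wz": 0,"claw": 1},{"dx": 1,"dy": 0.27,"dz": 0,"wx": 0,"wy": 0,"wz": 0,"claw": 1},{"dx": 1,"dy": 0.27,"dz": 0,"wx": 0,"wy": 0,"wz": 0,"claw": 1},{"dx": 1,"dy": 0.27,"dz": 0,"wx": 0,"wy": 0,"wz": 0,"claw": 1},{"dx": 1,"dy": 0.27,"dz": 0,"wx": 0,"wy": 0,"wz": 0,"claw": 1},{"dx": 1,"dy": 0.27,"dz": 0,"wx": 0,"wy": 0,"wz": 0,"claw": 1},{"dx": 0.5,"dy": 0.15,"dz": 0,"wx": 0,"wy": 0,"wz": 0,"claw": 1}])

```text
time: 3.43
tool_pos: [573.9, 319.7, 255.2]
ee_rot: [-2.447, -1.969, 0.001]
contact_force: [0.4, 0.7, 0.4]
finger_gap: 0.1
gripper_force: 0.0
```

Emit:
servo_tool(targets=[{"dx": 0,"dy": 0,"dz": 1,"wx": 0,"wy": 0,"wz": 0,"claw": 1},{"dx": 0,"dy": 0,"dz": 1,"wx": 0,"wy": 0,"wz": 0,"claw": 1},{"dx": 0,"dy": 0,"dz": 1,"wx": 0,"wy": 0,"wz": 0,"claw": 1},{"dx": 0,"dy": 0,"dz": 1,"wx": 0,"wy": 0,"wz": 0,"claw": 1},{"dx": 0,"dy": 0,"dz": 1,"wx": 0,"wy": 0,"wz": 0,"claw": 1},{"dx": 0,"dy": 0,"dz": 0.8,"wx": 0,"wy": 0,"wz": 0,"claw": 1},{"dx": 0,"dy": 0,"dz": 0.6,"wx": 0,"wy": 0,"wz": 0,"claw": 1},{"dx": 0,"dy": 0,"dz": 0.4,"wx": 0,"wy": 0,"wz": 0,"claw": 1},{"dx": 0,"dy": 0,"dz": 0.2,"wx": 0,"wy": 0,"wz": 0,"claw": 1},{"dx": 0,"dy": 0,"dz": 0,"wx": 0,"wy": 0,"wz": 0,"claw": 1}])

```text
time: 4.27
tool_pos: [572.5, 316.7, 44.9]
ee_rot: [-2.448, -1.967, 0.004]
contact_force: [-0.5, -0.1, 0.1]
finger_gap: 0.2
gripper_force: 0.0
```

```bash
python3 -c "
from h import *
go(535+175*.215,125+175*.977,45,1.354)
go(535+97*.215,125+97*.977,45,1.354)
from bench import ctrl
c=ctrl.capture('side');import cv2
cv2.imwrite('pics/push1.png',cv2.resize(c['img'][130:330,120:400,::-1],None,fx=2.8,fy=2.8,interpolation=2))
"
```

```text
pos [572.5 316.7  44.9] th 1.354 t 4.27 F [-0.5 -0.1  0.1] gap 0.2 gf 0.0 tilt [-0.002 -0.001]
shift units [-0.67  0.15 -0.  ] wz -0.0
pos [572.5 316.7  44.9] th 1.354 t 4.27 F [-0.5 -0.1  0.1] gap 0.2 gf 0.0 tilt [-0.002 -0.001]
shift units [-3.27  0.15 -0.  ] wz -0.0
```

View pics/push1.png

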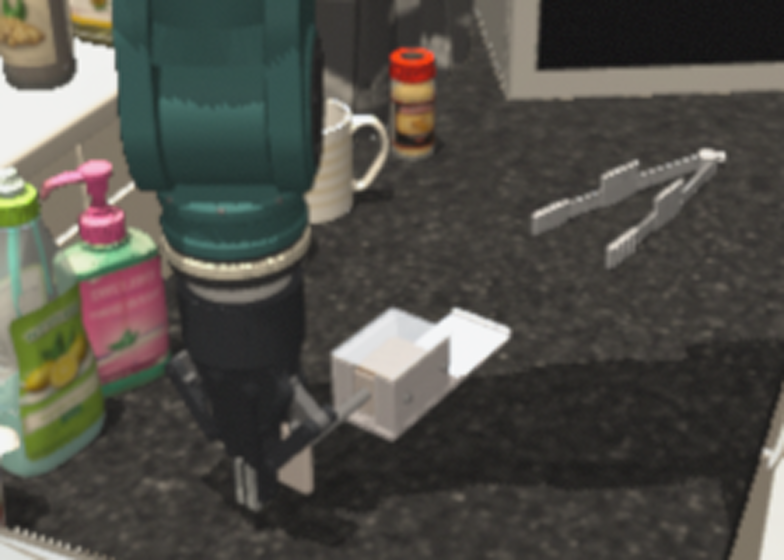

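The fingers stand behind the push plate (plate at crop (298,455), fingertips at (247,485)), clear of the bottles; nothing has been disturbed.

Emit:
servo_tool(targets=[{"dx": -0.2,"dy": 0.15,"dz": 0,"wx": 0,"wy": 0,"wz": 0,"claw": 1},{"dx": -0.3,"dy": 0,"dz": 0,"wx": 0,"wy": 0,"wz": 0,"claw": 1},{"dx": -0.25,"dy": 0,"dz": 0,"wx": 0,"wy": 0,"wz": 0,"claw": 1},{"dx": -0.25,"dy": 0,"dz": 0,"wx": 0,"wy": 0,"wz": 0,"claw": 1},{"dx": -0.25,"dy": 0,"dz": 0,"wx": 0,"wy": 0,"wz": 0,"claw": 1},{"dx": -0.25,"dy": 0,"dz": 0,"wx": 0,"wy": 0,"wz": 0,"claw": 1},{"dx": -0.25,"dy": 0,"dz": 0,"wx": 0,"wy": 0,"wz": 0,"claw": 1},{"dx": -0.25,"dy": 0,"dz": 0,"wx": 0,"wy": 0,"wz": 0,"claw": 1},{"dx": -0.25,"dy": 0,"dz": 0,"wx": 0,"wy": 0,"wz": 0,"claw": 1},{"dx": -0.25,"dy": 0,"dz": 0,"wx": 0,"wy": 0,"wz": 0,"claw": 1}])

```text
time: 5.15
tool_pos: [561.5, 242.3, 46.5]
ee_rot: [-2.449, -1.968, -0.001]
contact_force: [1.9, 4.3, 4.5]
finger_gap: -0.2
gripper_force: 2.7
```

```bash
python3 -c "
from h import *
go(535+97*.215,125+97*.977,45,1.354)"
```

```text
pos [561.5 242.3  46.5] th 1.354 t 5.15 F [1.9 4.3 4.5] gap -0.2 gf 2.7 tilt [0.    0.001]
shift units [-0.77 -0.02  0.05] wz -0.0
```

Emit:
servo_tool(targets=[{"dx": -0.1,"dy": 0,"dz": 0,"wx": 0,"wy": 0,"wz": 0,"claw": 1},{"dx": -0.1,"dy": 0,"dz": 0,"wx": 0,"wy": 0,"wz": 0,"claw": 1},{"dx": -0.1,"dy": 0,"dz": 0,"wx": 0,"wy": 0,"wz": 0,"claw": 1},{"dx": -0.1,"dy": 0,"dz": 0,"wx": 0,"wy": 0,"wz": 0,"claw": 1},{"dx": -0.1,"dy": 0,"dz": 0,"wx": 0,"wy": 0,"wz": 0,"claw": 1},{"dx": -0.1,"dy": 0,"dz": 0,"wx": 0,"wy": 0,"wz": 0,"claw": 1},{"dx": -0.05,"dy": 0,"dz": 0,"wx": 0,"wy": 0,"wz": 0,"claw": 1},{"dx": -0.05,"dy": 0,"dz": 0,"wx": 0,"wy": 0,"wz": 0,"claw": 1},{"dx": 0,"dy": 0,"dz": 0,"wx": 0,"wy": 0,"wz": 0,"claw": 1},{"dx": 0,"dy": 0,"dz": 0,"wx": 0,"wy": 0,"wz": 0,"claw": 1}])

```text
time: 5.98
tool_pos: [557.0, 222.3, 46.4]
ee_rot: [-2.449, -1.968, -0.0]
contact_force: [2.0, 4.1, 2.0]
finger_gap: 0.1
gripper_force: 2.3
```

```bash
python3 -c "
from h import *
go(535+97*.215,125+97*.977,45,1.354)
from bench import ctrl
import cv2,pickle
d={}
for n in('side','top'): d[n]=ctrl.capture(n)
pickle.dump(d,open('cam1.pkl','wb'))
a=cv2.resize(d['side']['img'][220:310,220:320,::-1],None,fx=4,fy=4,interpolation=2)
b=cv2.resize(d['top']['img'][190:280,170:270,::-1],None,fx=4,fy=4,interpolation=2)
cv2.imwrite('pics/push2.png',np.hstack([a,b]))
"
```

```text
pos [557.  222.3  46.4] th 1.354 t 5.98 F [2.  4.1 2. ] gap 0.1 gf 2.3 tilt [0. 0.]
shift units [-0.09 -0.02  0.05] wz -0.0
```

View pics/push2.png

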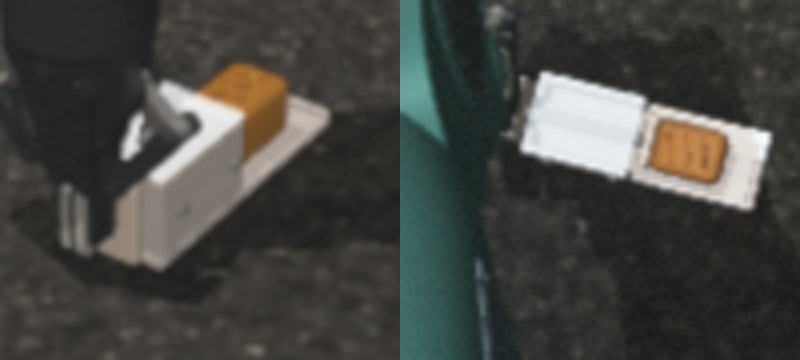

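The rusk (crop (688,151) in the top half) is out on the ledge just ahead of the mouth. I'll press on gently to the stop.

Emit:
servo_tool(targets=[{"dx": -0.05,"dy": 0,"dz": 0,"wx": 0,"wy": 0,"wz": 0,"claw": 1},{"dx": -0.05,"dy": 0,"dz": 0,"wx": 0,"wy": 0,"wz": 0,"claw": 1},{"dx": -0.05,"dy": 0,"dz": 0,"wx": 0,"wy": 0,"wz": 0,"claw": 1},{"dx": -0.05,"dy": 0,"dz": 0,"wx": 0,"wy": 0,"wz": 0,"claw": 1},{"dx": 0,"dy": 0,"dz": 0,"wx": 0,"wy": 0,"wz": 0,"claw": 1},{"dx": 0,"dy": 0,"dz": 0,"wx": 0,"wy": 0,"wz": 0,"claw": 1},{"dx": 0,"dy": 0,"dz": 0,"wx": 0,"wy": 0,"wz": 0,"claw": 1},{"dx": 0,"dy": 0,"dz": 0,"wx": 0,"wy": 0,"wz": 0,"claw": 1},{"dx": 0,"dy": 0,"dz": 0,"wx": 0,"wy": 0,"wz": 0,"claw": 1},{"dx": 0,"dy": 0,"dz": 0,"wx": 0,"wy": 0,"wz": 0,"claw": 1}])

```text
time: 6.92
tool_pos: [556.1, 218.3, 46.4]
ee_rot: [-2.446, -1.968, -0.005]
contact_force: [3.9, 19.6, 0.9]
finger_gap: 0.1
gripper_force: 9.4
```

```bash
cat >> h.py <<'E'
O=np.array([535,125.]);X=np.array([.977,-.215]);Y=np.array([.215,.977])
def disp(p): p=np.array(p)[:2]-O; return np.round([p@X,p@Y],1)
def rusk(c,x0=200,y0=195,x1=290,y1=260):
    h=cv2.cvtColor(c["img"],cv2.COLOR_RGB2HSV)[y0:y1,x0:x1]
    m=cv2.inRange(h,(5,110,60),(22,255,255))
    n,l,st,ce=cv2.connectedComponentsWithStats(m)
    i=1+np.argmax(st[1:,4]); r=cv2.minAreaRect((np.argwhere(l==i)[:,::-1]+[x0,y0]).astype(np.float32))
    return ce[i]+[x0,y0],r,st[i]
E
python3 -c "
from h import *
go(535+97*.215,125+97*.977,45,1.354)
from bench import ctrl
c=ctrl.capture('top');ce,r,st=rusk(c);print(ce,r,st)
print(disp(ray(c,*ce,40)),[disp(ray(c,*p,42)) for p in cv2.boxPoints(r)])"
```

```text
pos [556.1 218.3  46.4] th 1.355 t 6.92 F [ 3.9 19.6  0.9] gap 0.1 gf 9.4 tilt [0.001 0.004]
shift units [ 0.05 -0.02  0.05] wz 0.01
[243.05581395 227.84186047] ((243.02944946289062, 227.88235473632812), (17.46256446838379, 12.369316101074219), 14.03624439239502) [ 34  26  19  15 215]
[ -0.4 -40.1] [array([-17.6, -16.3]), array([ 16.4, -16. ]), array([ 16.4, -64.1]), array([-17.5, -64.3])]
```

Hard stop reached (20 N) and the rusk is at dispenser (0, -40). Retreating with the slide.

Emit:
servo_tool(targets=[{"dx": 0.2,"dy": 0,"dz": 0,"wx": 0,"wy": 0,"wz": 0,"claw": 1},{"dx": 0.4,"dy": 0,"dz": 0,"wx": 0,"wy": 0,"wz": 0,"claw": 1},{"dx": 0.4,"dy": 0,"dz": 0,"wx": 0,"wy": 0,"wz": 0,"claw": 1},{"dx": 0.4,"dy": 0,"dz": 0,"wx": 0,"wy": 0,"wz": 0,"claw": 1},{"dx": 0.4,"dy": 0,"dz": 0,"wx": 0,"wy": 0,"wz": 0,"claw": 1},{"dx": 0.4,"dy": 0,"dz": 0,"wx": 0,"wy": 0,"wz": 0,"claw": 1},{"dx": 0.4,"dy": 0,"dz": 0,"wx": 0,"wy": 0,"wz": 0,"claw": 1},{"dx": 0.5,"dy": 0,"dz": 0,"wx": 0,"wy": 0,"wz": 0,"claw": 1},{"dx": 0.5,"dy": 0,"dz": 0,"wx": 0,"wy": 0,"wz": 0,"claw": 1},{"dx": 0.2,"dy": 0,"dz": 0,"wx": 0,"wy": 0,"wz": 0,"claw": 1}])

```text
time: 7.8
tool_pos: [580.1, 329.5, 45.8]
ee_rot: [-2.448, -1.969, 0.001]
contact_force: [-0.4, 0.3, 0.3]
finger_gap: 0.1
gripper_force: 0.0
```

Emit:
servo_tool(targets=[{"dx": 0,"dy": 0,"dz": -0.6,"wx": 0,"wy": 0,"wz": 0,"claw": 1},{"dx": 0,"dy": 0,"dz": -1,"wx": 0,"wy": 0,"wz": 0,"claw": 1},{"dx": 0,"dy": 0,"dz": -1,"wx": 0,"wy": 0,"wz": 0,"claw": 1},{"dx": 0,"dy": 0,"dz": -1,"wx": 0,"wy": 0,"wz": 0,"claw": 1},{"dx": 0,"dy": 0,"dz": -1,"wx": 0,"wy": 0,"wz": 0,"claw": 1},{"dx": -0.5,"dy": 0,"dz": -0.6,"wx": 0,"wy": 0,"wz": 0.35,"claw": 1},{"dx": -1,"dy": 0,"dz": 0,"wx": 0,"wy": 0,"wz": 0.35,"claw": 1},{"dx": -1,"dy": 0,"dz": 0,"wx": 0,"wy": 0,"wz": 0.35,"claw": 1},{"dx": -1,"dy": 0,"dz": 0,"wx": 0,"wy": 0,"wz": 0.35,"claw": 1},{"dx": -1,"dy": 0,"dz": 0,"wx": 0,"wy": 0,"wz": 0.35,"claw": 1}])

```text
time: 8.63
tool_pos: [540.2, 197.4, 202.0]
ee_rot: [2.613, 1.744, -0.002]
contact_force: [-0.2, 0.1, -0.1]
finger_gap: -0.0
gripper_force: 0.0
```

```bash
python3 -c "
from h import *
go(447,-206.5,200,1.18)"
```

```text
pos [540.2 197.4 202. ] th 1.177 t 8.63 F [-0.2  0.1 -0.1] gap -0.0 gf 0.0 tilt [-0.001 -0.001]
shift units [-13.63   2.29   0.08] wz -0.03
```

Emit:
servo_tool(targets=[{"dx": -1,"dy": 0.17,"dz": 0,"wx": 0,"wy": 0,"wz": 0,"claw": 1},{"dx": -1,"dy": 0.17,"dz": 0,"wx": 0,"wy": 0,"wz": 0,"claw": 1},{"dx": -1,"dy": 0.17,"dz": 0,"wx": 0,"wy": 0,"wz": 0,"claw": 1},{"dx": -1,"dy": 0.17,"dz": 0,"wx": 0,"wy": 0,"wz": 0,"claw": 1},{"dx": -1,"dy": 0.17,"dz": 0,"wx": 0,"wy": 0,"wz": 0,"claw": 1},{"dx": -1,"dy": 0.17,"dz": 0,"wx": 0,"wy": 0,"wz": 0,"claw": 1},{"dx": -1,"dy": 0.17,"dz": 0,"wx": 0,"wy": 0,"wz": 0,"claw": 0.5},{"dx": -1,"dy": 0.17,"dz": 0,"wx": 0,"wy": 0,"wz": 0,"claw": 0},{"dx": -1,"dy": 0.17,"dz": 0,"wx": 0,"wy": 0,"wz": 0,"claw": 0},{"dx": -1,"dy": 0.17,"dz": 0,"wx": 0,"wy": 0,"wz": 0,"claw": 0}])

```text
time: 9.47
tool_pos: [472.7, -99.3, 202.2]
ee_rot: [-2.611, -1.746, 0.001]
contact_force: [-0.3, -0.0, 0.4]
finger_gap: 48.3
gripper_force: 0.0
```

Emit:
servo_tool(targets=[{"dx": -1,"dy": 0.17,"dz": 0,"wx": 0,"wy": 0,"wz": 0,"claw": 0},{"dx": -1,"dy": 0.17,"dz": 0,"wx": 0,"wy": 0,"wz": 0,"claw": 0},{"dx": -0.6,"dy": 0.1,"dz": 0,"wx": 0,"wy": 0,"wz": 0,"claw": 0},{"dx": -0.4,"dy": 0,"dz": 0.2,"wx": 0,"wy": 0,"wz": 0,"claw": 0},{"dx": -0.2,"dy": 0,"dz": 0.5,"wx": 0,"wy": 0,"wz": 0,"claw": 0},{"dx": 0,"dy": 0,"dz": 0.8,"wx": 0,"wy": 0,"wz": 0,"claw": 0},{"dx": 0,"dy": 0,"dz": 0.8,"wx": 0,"wy": 0,"wz": 0,"claw": 0},{"dx": 0,"dy": 0,"dz": 0.2,"wx": 0,"wy": 0,"wz": 0,"claw": 0},{"dx": 0,"dy": 0,"dz": 0,"wx": 0,"wy": 0,"wz": 0,"claw": 0},{"dx": 0,"dy": 0,"dz": 0,"wx": 0,"wy": 0,"wz": 0,"claw": 0}])

```text
time: 10.3
tool_pos: [449.2, -191.5, 127.7]
ee_rot: [-2.611, -1.747, 0.0]
contact_force: [0.5, 0.6, -0.2]
finger_gap: 85.2
gripper_force: 0.0
```

```bash
python3 -c "
from h import *
go(447,-206.5,30,1.18)
from bench import ctrl
c=ctrl.capture('side');import cv2
cv2.imwrite('pics/tg.png',cv2.resize(c['img'][130:310,210:420,::-1],None,fx=3.3,fy=3.3,interpolation=2))
"
```

```text
pos [ 449.2 -191.5  127.7] th 1.179 t 10.3 F [ 0.5  0.6 -0.2] gap 85.2 gf 0.0 tilt [-0.  0.]
shift units [-0.49  0.13  3.26] wz -0.01
```

View pics/tg.png

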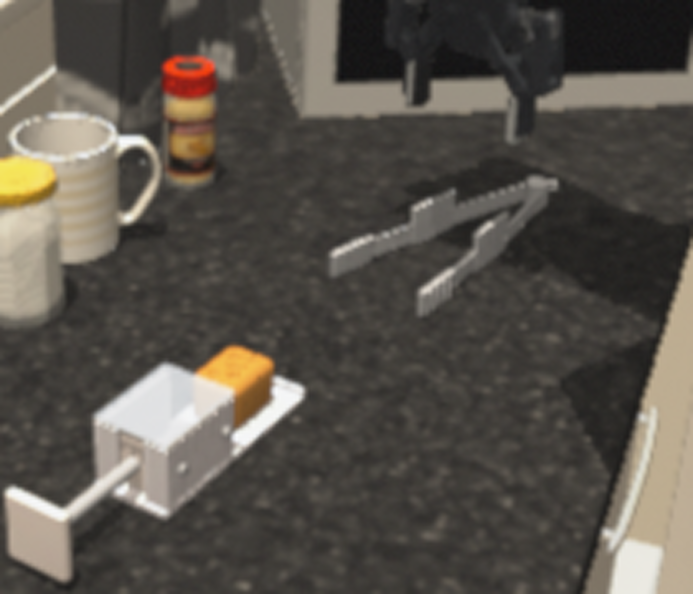

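The slide is back out, the rusk stands on the ledge, and the open gripper hangs above the tongs. Descending.

Emit:
servo_tool(targets=[{"dx": -0.25,"dy": 0.07,"dz": 0.3,"wx": 0,"wy": 0,"wz": 0,"claw": 0},{"dx": -0.24,"dy": 0.06,"dz": 0.5,"wx": 0,"wy": 0,"wz": 0,"claw": 0},{"dx": 0,"dy": 0,"dz": 0.5,"wx": 0,"wy": 0,"wz": 0,"claw": 0},{"dx": 0,"dy": 0,"dz": 0.4,"wx": 0,"wy": 0,"wz": 0,"claw": 0},{"dx": 0,"dy": 0,"dz": 0.4,"wx": 0,"wy": 0,"wz": 0,"claw": 0},{"dx": 0,"dy": 0,"dz": 0.4,"wx": 0,"wy": 0,"wz": 0,"claw": 0},{"dx": 0,"dy": 0,"dz": 0.3,"wx": 0,"wy": 0,"wz": 0,"claw": 0},{"dx": 0,"dy": 0,"dz": 0.2,"wx": 0,"wy": 0,"wz": 0,"claw": 0},{"dx": 0,"dy": 0,"dz": 0.2,"wx": 0,"wy": 0,"wz": 0,"claw": 0},{"dx": 0,"dy": 0,"dz": 0,"wx": 0,"wy": 0,"wz": 0,"claw": 0}])

```text
time: 11.18
tool_pos: [446.9, -206.9, 30.6]
ee_rot: [-2.611, -1.746, 0.0]
contact_force: [-0.3, 0.8, 1.1]
finger_gap: 85.2
gripper_force: 0.0
```

Emit:
servo_tool(targets=[{"dx": 0,"dy": 0,"dz": 0,"wx": 0,"wy": 0,"wz": 0,"claw": 0.1},{"dx": 0,"dy": 0,"dz": 0,"wx": 0,"wy": 0,"wz": 0,"claw": 0.2},{"dx": 0,"dy": 0,"dz": 0,"wx": 0,"wy": 0,"wz": 0,"claw": 0.25},{"dx": 0,"dy": 0,"dz": 0,"wx": 0,"wy": 0,"wz": 0,"claw": 0.3},{"dx": 0,"dy": 0,"dz": 0,"wx": 0,"wy": 0,"wz": 0,"claw": 0.32},{"dx": 0,"dy": 0,"dz": 0,"wx": 0,"wy": 0,"wz": 0,"claw": 0.34},{"dx": 0,"dy": 0,"dz": 0,"wx": 0,"wy": 0,"wz": 0,"claw": 0.36},{"dx": 0,"dy": 0,"dz": 0,"wx": 0,"wy": 0,"wz": 0,"claw": 0.36},{"dx": 0,"dy": 0,"dz": 0,"wx": 0,"wy": 0,"wz": 0,"claw": 0.36},{"dx": 0,"dy": 0,"dz": 0,"wx": 0,"wy": 0,"wz": 0,"claw": 0.36}], squeeze=40)

```text
time: 12.02
tool_pos: [449.0, -207.6, 32.9]
ee_rot: [2.608, 1.744, 0.005]
contact_force: [4.2, 3.0, 16.6]
finger_gap: 54.9
gripper_force: 13.9
```

```bash
python3 -c "
from h import *
go(447,-206.5,30,1.18)"
```

```text
pos [ 449.  -207.6   32.9] th 1.179 t 12.02 F [ 4.2  3.  16.6] gap 54.9 gf 13.9 tilt [ 0.005 -0.001]
shift units [ 0.01 -0.07  0.1 ] wz -0.01
```

Emit:
servo_tool(targets=[{"dx": 0,"dy": 0,"dz": -0.1,"wx": 0,"wy": 0,"wz": 0,"claw": 0.36},{"dx": 0,"dy": 0,"dz": -0.2,"wx": 0,"wy": 0,"wz": 0,"claw": 0.36},{"dx": 0,"dy": 0,"dz": -0.3,"wx": 0,"wy": 0,"wz": 0,"claw": 0.36},{"dx": 0,"dy": 0,"dz": -0.4,"wx": 0,"wy": 0,"wz": 0,"claw": 0.36},{"dx": 0,"dy": 0,"dz": -0.5,"wx": 0,"wy": 0,"wz": 0,"claw": 0.36},{"dx": 0,"dy": 0,"dz": -0.5,"wx": 0,"wy": 0,"wz": 0,"claw": 0.36},{"dx": 0,"dy": 0,"dz": -0.5,"wx": 0,"wy": 0,"wz": 0,"claw": 0.36},{"dx": 0,"dy": 0,"dz": -0.5,"wx": 0,"wy": 0,"wz": 0,"claw": 0.36},{"dx": 0,"dy": 0,"dz": -0.3,"wx": 0,"wy": 0,"wz": 0,"claw": 0.36},{"dx": 0,"dy": 0,"dz": -0.1,"wx": 0,"wy": 0,"wz": 0,"claw": 0.36}])

```text
time: 12.85
tool_pos: [447.5, -207.2, 134.9]
ee_rot: [2.61, 1.745, 0.001]
contact_force: [0.4, -0.1, -1.3]
finger_gap: 54.5
gripper_force: 9.7
```

```bash
python3 -c "
from h import *
go(507.6,0.4,130,1.354)
from bench import ctrl
import cv2,pickle
d={}
for n in('side','top'): d[n]=ctrl.capture(n)
pickle.dump(d,open('cam2.pkl','wb'))
a=cv2.resize(d['side']['img'][130:280,260:390,::-1],None,fx=4,fy=4,interpolation=2)
cv2.imwrite('pics/lift.png',a)
b=cv2.resize(d['top']['img'][190:310,280:400,::-1],None,fx=4,fy=4,interpolation=2)
cv2.imwrite('pics/liftt.png',b)
"
```

```text
pos [ 447.5 -207.2  134.9] th 1.179 t 12.85 F [ 0.4 -0.1 -1.3] gap 54.5 gf 9.7 tilt [ 0.002 -0.001]
shift units [ 7.16 -0.79  0.16] wz -1.75
```

View pics/lift.png

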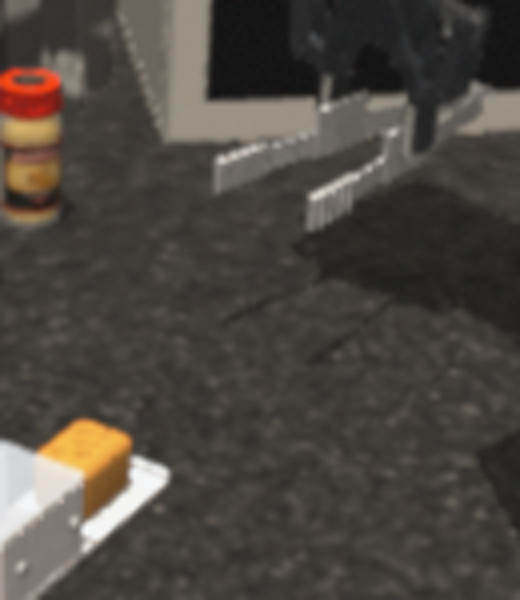

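The tongs hang level in the gripper; tip top corners at crop (215,160) and (310,196), bottoms at (217,192) and (308,230).

```bash
python3 -c "
from h import *
import pickle
np.set_printoptions(precision=1,suppress=True)
d=pickle.load(open('cam2.pkl','rb'));s=d['side']
S=lambda x,y,z:ray(s,x/4+260-.375,y/4+130-.375,z)
for h in (95,102):
  a,b=S(215,160,h+22),S(310,196,h+22);a2,b2=S(217,192,h),S(308,230,h)
  print(h,a,b,(a+b)/2,'bottoms',a2,b2,(a2+b2)/2,np.linalg.norm(a-b))
th=1.179;print('expected tip end mid',447.5+111*np.cos(th),-207.2+111*np.sin(th))
c=d['top'];g=cv2.cvtColor(c['img'],cv2.COLOR_RGB2GRAY)
m=g[190:310,280:400]>150;n,l,st,ce=cv2.connectedComponentsWithStats(m.astype(np.uint8))
for i in range(1,n):
  if st[i][4]>5:print(st[i]+[280,190,0,0,0],ce[i]+[280,190])
ce,r,_=rusk(c);print('rusk',disp(ray(c,*ce,40)),ray(c,*ce,40),[disp(ray(c,*p,42)) for p in cv2.boxPoints(r)])
E=0
"
```

```text
95 [ 530.1 -138.5  117. ] [ 461.6 -111.4  117. ] [ 495.9 -125.   117. ] bottoms [ 528.1 -139.6   95. ] [ 461.  -110.3   95. ] [ 494.5 -125.    95. ] 73.57182214451646
102 [ 525.5 -123.7  124. ] [458.1 -97.  124. ] [ 491.8 -110.4  124. ] bottoms [ 523.8 -125.5  102. ] [457.6 -96.6 102. ] [ 490.7 -111.   102. ] 72.530939184191
expected tip end mid 489.88526561366996 -104.61106658679675
[320 230  15   9  38] [326.7 233.8]
[308 256  20   7  43] [316.8 259.1]
rusk [ -0.8 -44.2] [524.8  82.   40. ] [array([-17.6, -17. ]), array([ 16.4, -16.7]), array([ 16.4, -64.8]), array([-17.5, -65. ])]
```

```bash
python3 -c "
from h import *
import pickle
np.set_printoptions(precision=1,suppress=True)
d=pickle.load(open('cam2.pkl','rb'));c=d['top'];g=cv2.cvtColor(c['img'],cv2.COLOR_RGB2GRAY)
print(g[226:242,316:338]);print(g[252:266,304:330])
a,b=ray(c,320,230.5,124),ray(c,308,256.5,124);print(a,b,(a+b)/2)
"
```

```text
[[ 48  47  46  45  49  49  53  59  57  53  50  51  53  52  53  45  42  39
   43  47  42  42]
 [ 44  46  50  54  52  53  57  55  52  51  51  54  48  49  48  51  42  40
   42  42  40  36]
 [ 41  45  51  54  53  55  56  54  51  53  54  51  52  48  49  50  51  49
   46  44  40  40]
 [ 43  44  50  65  79  77  79  61  56  58  56  48  47  47  53  52  55  55
   48  45  42  42]
 [ 45  46  65 140 193 173 178 122  62  51  53  51  53  49  50  51  50  53
   46  46  44  41]
 [ 43  49  62 123 209 226 222 162  98  75  73  62  62  59  52  49  50  52
   43  49  47  47]
 [ 42  44  54  77 121 163 215 220 209 189 162 110  79  73  55  51  52  54
   46  47  49  51]
 [ 43  46  52  57  61  81 121 166 217 228 217 158 107 111  81  58  57  59
   53  53  62  63]
 [ 44  50  56  58  48  50  58  77 124 170 216 220 195 203 144  74  66  65
   55  65  77  80]
 [ 44  50  57  57  55  48  45  52  60  85 130 166 212 228 188 131 133 115
   76  61  68  66]
 [ 57  51  50  61  59  48  48  51  58  66  69  88 127 170 207 215 210 168
  106  66  59  57]
 [ 63  53  47  54  55  48  48  51  59  60  59  55  62  82 124 168 214 220
  1
[... 1281 characters left out ...]
7  52  51  50  53  72 115 108 124 165 205 216 216 211
  168 112  65  38  39  44  50  48]
 [ 43  43  39  43  42  46  48  49  50  50  55  55  58 101 159 152 163 210
  220 211 152  87  83  66  52  40]
 [ 44  54  48  50  45  44  46  52  60  55  50  52  52  61  88  94 109 162
  164 156 126 152 203 178 106  67]
 [ 45  51  50  47  44  46  46  56  58  55  55  55  54  55  50  54  66  93
   84  79  79 107 136 116 106 154]
 [ 45  49  42  47  46  47  42  54  55  54  57  56  55  51  45  44  51  67
   70  62  60  74  73  62  65  99]
 [ 54  54  48  51  43  44  43  54  54  54  59  58  57  55  45  43  48  62
   75  70  58  54  50  49  50  53]]
[ 520.1 -119.   124. ] [452.6 -89.7 124. ] [ 486.4 -104.3  124. ]
```

Emit:
servo_tool(targets=[{"dx": 0.4,"dy": -0.09,"dz": 0,"wx": 0,"wy": 0,"wz": -0.2,"claw": 0.36},{"dx": 0.8,"dy": -0.09,"dz": 0,"wx": 0,"wy": 0,"wz": -0.2,"claw": 0.36},{"dx": 0.9,"dy": 0,"dz": 0,"wx": 0,"wy": 0,"wz": -0.2,"claw": 0.36},{"dx": 0.9,"dy": 0,"dz": 0,"wx": 0,"wy": 0,"wz": -0.2,"claw": 0.36},{"dx": 0.9,"dy": 0,"dz": 0,"wx": 0,"wy": 0,"wz": -0.2,"claw": 0.36},{"dx": 0.9,"dy": 0,"dz": 0,"wx": 0,"wy": 0,"wz": -0.2,"claw": 0.36},{"dx": 0.9,"dy": 0,"dz": 0,"wx": 0,"wy": 0,"wz": -0.2,"claw": 0.36},{"dx": 0.8,"dy": 0,"dz": 0,"wx": 0,"wy": 0,"wz": -0.2,"claw": 0.36},{"dx": 0.4,"dy": 0,"dz": 0,"wx": 0,"wy": 0,"wz": -0.2,"claw": 0.36},{"dx": 0.2,"dy": 0,"dz": 0,"wx": 0,"wy": 0,"wz": 0,"claw": 0.36}])

```text
time: 13.78
tool_pos: [506.4, -0.3, 132.5]
ee_rot: [-2.439, -1.978, 0.001]
contact_force: [-0.8, -0.4, -1.2]
finger_gap: 54.7
gripper_force: 9.7
```

```bash
python3 -c "
from h import *
go(506.6,-1.4,47,1.36)
"
```

```text
pos [ 5.064e+02 -3.000e-01  1.325e+02] th 1.363 t 13.78 F [-0.8 -0.4 -1.2] gap 54.7 gf 9.7 tilt [-0.001  0.   ]
shift units [-0.04  0.02  2.85] wz 0.03
```

Emit:
servo_tool(targets=[{"dx": -0.04,"dy": 0,"dz": 0.15,"wx": 0,"wy": 0,"wz": 0,"claw": 0.36},{"dx": 0,"dy": 0,"dz": 0.3,"wx": 0,"wy": 0,"wz": 0,"claw": 0.36},{"dx": 0,"dy": 0,"dz": 0.3,"wx": 0,"wy": 0,"wz": 0,"claw": 0.36},{"dx": 0,"dy": 0,"dz": 0.3,"wx": 0,"wy": 0,"wz": 0,"claw": 0.36},{"dx": 0,"dy": 0,"dz": 0.3,"wx": 0,"wy": 0,"wz": 0,"claw": 0.36},{"dx": 0,"dy": 0,"dz": 0.1,"wx": 0,"wy": 0,"wz": 0,"claw": 0.36},{"dx": 0,"dy": 0,"dz": 0,"wx": 0,"wy": 0,"wz": 0,"claw": 0.36},{"dx": 0,"dy": 0,"dz": 0,"wx": 0,"wy": 0,"wz": 0,"claw": 0.36},{"dx": 0,"dy": 0,"dz": 0,"wx": 0,"wy": 0,"wz": 0,"claw": 0.36},{"dx": 0,"dy": 0,"dz": 0,"wx": 0,"wy": 0,"wz": 0,"claw": 0.36}])

```text
time: 14.62
tool_pos: [506.8, -3.4, 90.2]
ee_rot: [2.444, 1.974, 0.001]
contact_force: [0.0, -0.2, -1.4]
finger_gap: 54.6
gripper_force: 9.7
```

```bash
python3 -c "
from h import *
go(506.6,-1.4,47,1.36)
from bench import ctrl
import cv2,pickle
d={}
for n in('side','top'): d[n]=ctrl.capture(n)
pickle.dump(d,open('cam3.pkl','wb'))
a=cv2.resize(d['side']['img'][180:290,240:340,::-1],None,fx=4,fy=4,interpolation=2)
b=cv2.resize(d['top']['img'][185:295,205:305,::-1],None,fx=4,fy=4,interpolation=2)
cv2.imwrite('pics/over.png',np.hstack([a,b]))
"
```

```text
pos [506.8  -3.4  90.2] th 1.359 t 14.62 F [ 0.  -0.2 -1.4] gap 54.6 gf 9.7 tilt [ 0.001 -0.   ]
shift units [ 0.06 -0.02  1.44] wz -0.01
```

View pics/over.png

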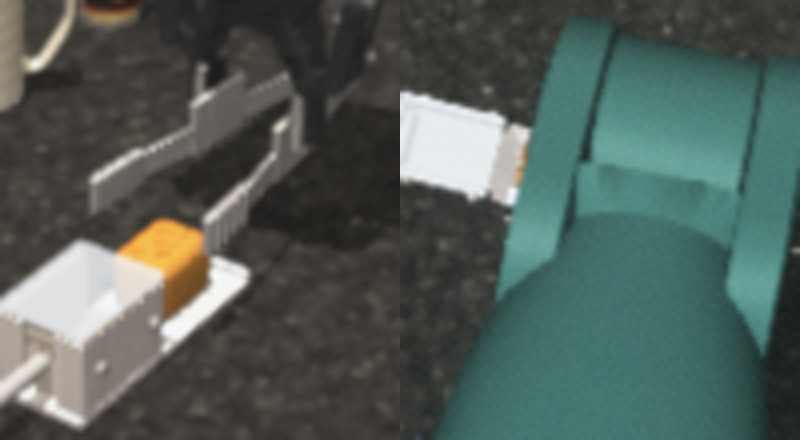

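The tips are above and either side of the rusk: side-view tip tops at (92,178) and (205,215), bottoms at (93,212) and (207,252); the top view is hidden by the arm.

```bash
python3 -c "
from h import *
import pickle
np.set_printoptions(precision=1,suppress=True)
d=pickle.load(open('cam3.pkl','rb'));s=d['side']
S=lambda x,y,z:ray(s,x/4+240-.375,y/4+180-.375,z)
for h in (56,59,62):
  print(h,[disp(S(*p,h+22)) for p in((92,178),(205,215))],[disp(S(*p,h)) for p in((93,212),(207,252))])
print('rusk',disp(S(150,219,42)),disp(S(210,240,42)))
print('ledge end',disp(S(250,268,10)),disp(S(155,347,6)))
m=rusk(s,250,225,300,270);print(m[0],m[2],cv2.boxPoints(m[1]), proj(s,[525.6,85,24]))
q=m[0]
"
```

```text
56 [array([ 39.1, -25.9]), array([-31.2, -29.4])] [array([ 39.2, -26.6]), array([-33.4, -29. ])]
59 [array([ 36.2, -21.8]), array([-33.8, -25.4])] [array([ 36.3, -22.7]), array([-35.8, -25.1])]
62 [array([ 33.2, -17.8]), array([-36.3, -21.3])] [array([ 33.5, -18.9]), array([-38.2, -21.2])]
rusk [ 22.2 -57.1] [-16.8 -58.2]
ledge end [-24.8 -88.9] [-20.3  -0.3]
[282.4 244. ] [ 19   9  23  25 301] [[268.5 241.4]
 [283.9 229.8]
 [296.7 247. ]
 [281.4 258.5]] [281.5 247.7]
```

Emit:
servo_tool(targets=[{"dx": 0.05,"dy": 0,"dz": 0.1,"wx": 0,"wy": 0,"wz": 0,"claw": 0.36},{"dx": 0,"dy": 0.03,"dz": 0.2,"wx": 0,"wy": 0,"wz": 0,"claw": 0.36},{"dx": 0,"dy": 0,"dz": 0.2,"wx": 0,"wy": 0,"wz": 0,"claw": 0.36},{"dx": 0,"dy": 0,"dz": 0.2,"wx": 0,"wy": 0,"wz": 0,"claw": 0.36},{"dx": 0,"dy": 0,"dz": 0.2,"wx": 0,"wy": 0,"wz": 0,"claw": 0.36},{"dx": 0,"dy": 0,"dz": 0.2,"wx": 0,"wy": 0,"wz": 0,"claw": 0.36},{"dx": 0,"dy": 0,"dz": 0.2,"wx": 0,"wy": 0,"wz": 0,"claw": 0.36},{"dx": 0,"dy": 0,"dz": 0.1,"wx": 0,"wy": 0,"wz": 0,"claw": 0.36},{"dx": 0,"dy": 0,"dz": 0.05,"wx": 0,"wy": 0,"wz": 0,"claw": 0.36},{"dx": 0,"dy": 0,"dz": 0,"wx": 0,"wy": 0,"wz": 0,"claw": 0.36}])

```text
time: 15.55
tool_pos: [507.6, -2.1, 46.0]
ee_rot: [-2.444, -1.974, 0.0]
contact_force: [-0.5, -0.2, -1.2]
finger_gap: 54.9
gripper_force: 9.7
```

```bash
python3 -c "
from h import *
go(506.6,-1.4,47,1.36)
"
```

```text
pos [507.6  -2.1  46. ] th 1.359 t 15.55 F [-0.5 -0.2 -1.2] gap 54.9 gf 9.7 tilt [-0.  0.]
shift units [ 0.01 -0.04 -0.03] wz -0.01
```

Emit:
servo_tool(targets=[{"dx": 0,"dy": -0.04,"dz": -0.07,"wx": 0,"wy": 0,"wz": 0,"claw": 0.4},{"dx": 0,"dy": 0,"dz": 0,"wx": 0,"wy": 0,"wz": 0,"claw": 0.43},{"dx": 0,"dy": 0,"dz": 0,"wx": 0,"wy": 0,"wz": 0,"claw": 0.46},{"dx": 0,"dy": 0,"dz": 0,"wx": 0,"wy": 0,"wz": 0,"claw": 0.49},{"dx": 0,"dy": 0,"dz": 0,"wx": 0,"wy": 0,"wz": 0,"claw": 0.51},{"dx": 0,"dy": 0,"dz": 0,"wx": 0,"wy": 0,"wz": 0,"claw": 0.53},{"dx": 0,"dy": 0,"dz": 0,"wx": 0,"wy": 0,"wz": 0,"claw": 0.56},{"dx": 0,"dy": 0,"dz": 0,"wx": 0,"wy": 0,"wz": 0,"claw": 0.6},{"dx": 0,"dy": 0,"dz": 0,"wx": 0,"wy": 0,"wz": 0,"claw": 0.6},{"dx": 0,"dy": 0,"dz": 0,"wx": 0,"wy": 0,"wz": 0,"claw": 0.6}], squeeze=45)

```text
time: 16.38
tool_pos: [506.6, -1.9, 48.5]
ee_rot: [2.444, 1.974, 0.0]
contact_force: [0.4, -0.5, 1.7]
finger_gap: 38.4
gripper_force: 45.1
```

```bash
python3 -c "
from h import *
go(506.6,-1.4,160,1.36)
"
```

```text
pos [506.6  -1.9  48.5] th 1.359 t 16.38 F [ 0.4 -0.5  1.7] gap 38.4 gf 45.1 tilt [ 0. -0.]
shift units [ 0.01 -0.   -3.72] wz -0.01
```

Emit:
servo_tool(targets=[{"dx": 0,"dy": 0,"dz": -0.1,"wx": 0,"wy": 0,"wz": 0,"claw": 0.6},{"dx": 0,"dy": 0,"dz": -0.15,"wx": 0,"wy": 0,"wz": 0,"claw": 0.6},{"dx": 0,"dy": 0,"dz": -0.2,"wx": 0,"wy": 0,"wz": 0,"claw": 0.6},{"dx": 0,"dy": 0,"dz": -0.25,"wx": 0,"wy": 0,"wz": 0,"claw": 0.6},{"dx": 0,"dy": 0,"dz": -0.25,"wx": 0,"wy": 0,"wz": 0,"claw": 0.6},{"dx": 0,"dy": 0,"dz": -0.25,"wx": 0,"wy": 0,"wz": 0,"claw": 0.6},{"dx": 0,"dy": 0,"dz": -0.25,"wx": 0,"wy": 0,"wz": 0,"claw": 0.6},{"dx": 0,"dy": 0,"dz": -0.25,"wx": 0,"wy": 0,"wz": 0,"claw": 0.6},{"dx": 0,"dy": 0,"dz": -0.25,"wx": 0,"wy": 0,"wz": 0,"claw": 0.6},{"dx": 0,"dy": 0,"dz": -0.25,"wx": 0,"wy": 0,"wz": 0,"claw": 0.6}])

```text
time: 17.22
tool_pos: [506.5, -1.8, 115.2]
ee_rot: [2.444, 1.974, 0.0]
contact_force: [-0.0, 0.2, -1.3]
finger_gap: 38.5
gripper_force: 45.4
```

Emit:
servo_tool(targets=[{"dx": 0,"dy": 0,"dz": -0.25,"wx": 0,"wy": 0,"wz": 0,"claw": 0.6},{"dx": 0,"dy": 0,"dz": -0.25,"wx": 0,"wy": 0,"wz": 0,"claw": 0.6},{"dx": 0,"dy": 0,"dz": -0.25,"wx": 0,"wy": 0,"wz": 0,"claw": 0.6},{"dx": 0,"dy": 0,"dz": -0.25,"wx": 0,"wy": 0,"wz": 0,"claw": 0.6},{"dx": 0,"dy": 0,"dz": -0.25,"wx": 0,"wy": 0,"wz": 0,"claw": 0.6},{"dx": 0,"dy": 0,"dz": -0.25,"wx": 0,"wy": 0,"wz": 0,"claw": 0.6},{"dx": 0,"dy": 0,"dz": -0.2,"wx": 0,"wy": 0,"wz": 0,"claw": 0.6},{"dx": 0,"dy": 0,"dz": -0.1,"wx": 0,"wy": 0,"wz": 0,"claw": 0.6},{"dx": 0,"dy": 0,"dz": 0,"wx": 0,"wy": 0,"wz": 0,"claw": 0.6},{"dx": 0,"dy": 0,"dz": 0,"wx": 0,"wy": 0,"wz": 0,"claw": 0.6}])

```text
time: 18.05
tool_pos: [506.5, -1.8, 168.3]
ee_rot: [-2.444, -1.974, 0.0]
contact_force: [-0.3, -0.4, -2.3]
finger_gap: 39.1
gripper_force: 45.4
```

```bash
python3 -c "
from h import *
go(506.6,-1.4,165,1.36)
from bench import ctrl
import cv2
c=ctrl.capture('side')
cv2.imwrite('pics/held.png',cv2.resize(c['img'][130:290,220:360,::-1],None,fx=3.7,fy=3.7,interpolation=2))
"
```

```text
pos [506.5  -1.8 168.3] th 1.359 t 18.05 F [-0.3 -0.4 -2.3] gap 39.1 gf 45.4 tilt [-0.  0.]
shift units [ 0.01 -0.    0.11] wz -0.01
```

View pics/held.png

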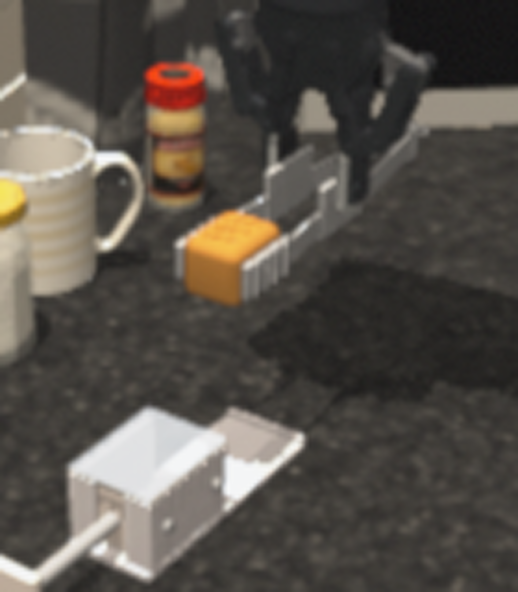

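The rusk (crop (230,255)) is held level between the tip pads, about 12 cm up, with the slide out and the jars and mug undisturbed. Handing in.

```bash
python3 -c "
from bench import ctrl
print(ctrl.job_done())"
```

```text
the job is handed in; nothing more can be done
None
```

I pushed the slide fully in and let it return, then picked up the rusk with the tongs. When I handed the job in at about 18 s, they held it level and still about 12 cm above the worktop, and no verdict came back.

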